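Push the vase into the drying bay through its swing gate

TASK

Put the freshly thrown narrow-necked vase away to dry: slide its plaster bat along the bench, straight through the swing gate in front of it, and on into the drying bay until the gate has fallen fully shut behind it. The clay is soft, so never lift the vase off the bench or tip it, and leave the bowl where it is.

Things in the scene. Friction and masses are not known exactly. Their poses are not given: they have to be found in the camera images.
- vase: Narrow-necked clay vase (54 mm across the belly, 28 at the neck, 38 at the lip) stuck on the middle of a square white plaster board (bat) 80 x 80 mm, 20 mm thick; 78 mm high in all, about 0.25 kg. Slides on the bench. Origin: centre of the bat's underside; x, square to a bat edge, points roughly at its gate, about 65 mm ahead.
- bowl: Bystander: open clay bowl 68 mm across on the same kind of square plaster bat, 52 mm high in all, waiting before the other gate. Origin: centre of the bat's underside.
- bay: Drying bay: wooden frame fixed on the bench, no floor or roof; two lanes side by side, 110 mm wide inside, walls 12 mm thick, 45 mm high. Origin on the bench in the plane of the shut gates, under the dividing wall. x: the way in, along the lanes; y: left when looking in. Lane centre lines at y = +61 and -61 mm; back wall's inside at x = 250 mm. Vase before one lane, bowl before the other, either order.
- gate_left (a joint): Gate of the +y lane: upright plywood leaf 103 mm long, 6 mm thick, 5 to 41 mm above the bench, hinged on a vertical pin at the outer wall. 0 = shut; swings only inwards, to 1.6 rad. A light spring hinge (under 1 N at the free end) shuts it when nothing is in its way; a bat inside is clear of it once the bat's centre is past about x = 145 mm of the bay.
- gate_right (a joint): Gate of the lane at -y of the bay, the mirror image of the other, hinged at its outer wall. 0 = shut, grows as it swings inwards to 1.6 rad.
Not all that is in view belongs to the job. What is shaped like the vase but purple or turquoise is not meant.

How it is judged:
On the way:
1. the vase's bat is in its gateway, flat on the bench, holding the gate open (x of vase in the frame of bay between -0.02 and 0.1 m and height (world z) of vase below 0.01 m and ((value of joint gate_left above 0.3 rad and y of vase in the frame of bay between 0.02 and 0.1 m) or (value of joint gate_right above 0.3 rad and y of vase in the frame of bay between -0.1 and -0.02 m))), for 0.1 s.
At the end, for the whole second after the job is handed in: The vase stands upright on its bat on the bench inside the drying bay, at rest, its centre more than 120 mm past the gate plane and inside the walls; both gates are shut (within 0.1 rad); the bowl is within 25 mm of where it started (x of vase in the frame of bay between 0.12 and 0.25 m and y of vase in the frame of bay between -0.116 and 0.116 m and height (world z) of vase below 0.01 m and angle between vase's own z axis and vertical below 0.15 rad and linear speed of vase below 0.02 m/s and value of joint each of gate_left, gate_right below 0.1 rad and distance of bowl from where it was at the start of the episode below 0.025 m); the robot touches nothing.
It fails at once if the vase is lifted more than 15 mm off the bench (height (world z) of vase above 0.015 m).
It fails at once if the vase is tipped by more than 0.3 rad (angle between vase's own z axis and vertical above 0.3 rad).
It fails at once if the bowl is moved by more than 25 mm (distance of bowl from where it was at the start of the episode above 0.025 m).
It also fails if it takes over 40 s, if anything falls off the work surface, if the arm or the gripper's body presses on something with over 40 N, if the wrist force passes 120 N, or if a joint passes its speed limit or range.

ROBOT

A 6-joint arm with a two-finger parallel gripper is mounted at the origin on the work surface. World frame = base frame: x ahead of the robot, y to its left, z up, the work surface at z = 0. Lengths are in m, angles in rad, forces in N, time in s.
With the tool pointing down it reaches from about 0.325 to 0.85 m from the base axis. Payload 4.4 kg.
Tool frame: the origin (TCP) lies midway between the tips of the shut fingers; the grasp point (between the pads) lies 19 mm behind it (grip_point_offset is the distance from the TCP to the grasp point, in m); z points along the fingers, y is the direction in which the jaws open and shut (so a half turn about z gives the same grasp; the last joint's range is limited). The gripper opens to 94 mm and grips with 3 to 60 N. Pads are 16 mm wide; open, the fingers measure 119 mm over their backs; the gripper's body (75 mm by 177 mm) begins 78 mm behind the grasp point.
Start: joints at [-1.264, 0.207, 1.542, -0, 1.393, -0.15], TCP at [0.254, -0.516, 0.205] pointing down, gripper open.
Joint ranges: [-2.73, 2.73], [-0.86, 2.22], [0.23, 2.46], [-1.11, 4.25], [0.08, 2.63], [-2.82, 2.82]. Speed limits (rad/s): [2.79, 2.79, 3.14, 3.14, 3.14, 3.14].

INTERFACE

Orientations are given as a 3x3 rotation matrix whose columns are the frame's x, y, z axes.
In Python, from workcell import * gives the robot as it stands.
- The arm moves only by the tool step_arm, never from a script. Its argument "steps" is a list of rows, each an object of numbers: "tx", "ty", "tz": the shift along the tool's x, y, z in mm; "roll": the turn about the tool's z in rad. In form: [{"tx": .., "ty": .., "tz": .., "roll": ..}, ...]. A call has 1 to 8 rows; each row shifts and turns the commanded pose from where the row before left it, along the tool's axes as they then stand; what a row does not reach is not made up. A row lasts 1/10 s, in which the tool goes at most 50 mm and 8.59 degrees, less where a joint would pass 70% of its speed; a pose out of reach is approached as far as the arm can. A call with a gripper value outside its range is refused whole. "gripper" is the gripper's target within -1 to 1 (shut at 1, half-way at 0, fully open at -1), set as the call begins (left out, the last holds). The fingers move at their own pace and stop on an object; "force" is the grip in N (left out, the last holds). Time passes only in rows, so rows that do not move let the fingers close. It gives the time, the measured TCP pose, the force and the opening at its end, in the units of the state.
- get_state(): the state, without advancing time (a new reading comes with each control period).
- capture(name): name is "scene" or "top" or "wrist"; returns a dict with "color" (400x640x3 uint8, blue, green, red), "camera_matrix" (3x3 intrinsics, pixels), "view" (4x4, takes a point from world to camera coordinates). Camera axes: x right, y up, looking along -z (the intrinsics and any distortion apply to the point x, -y, -z); pixel columns grow to the right and rows downward; lengths in m; the calibration is good to about 2 mm. A picture is of the moment at which its call begins. There is no depth.
- close_job(): hands the job in, once; it reports no verdict.
Trained networks look in the newest picture that a camera, given by its name, has taken for a name from the list of things; names that differ only in an ending like _2 or _b are one class to them, and where a whole thing is asked for, a point or a joint stands for the part that bears it (a point fixed in the world has none). Each returns a list of dicts, best first, with "confidence" (0 to 1); they miss things now and then, are a little off and sometimes report something else, mostly with a low value. They report only what shows in the picture. A call takes as long as a camera call. They do not tell look-alikes from the thing itself.
- silhouettes(camera, query): "pixels" (400x640 bool, what is visible of it) and "rect" ([centre column, centre row, width, height] in pixels, round what is visible of it).
The state is a dict: "clock": time; "qpos": joint angles; "dq": joint speeds; "joint_torque": joint torques, N m; "tool_pos": TCP position; "orientation": TCP orientation; "contact_force": force on the tool from outside, world axes, zero at the start; "ft_torque": the same for the moment, N m; "gripper_width": finger opening in m.
Only numpy, scipy, OpenCV 4.12 (cv2) and the standard library are available. Lean on these libraries where they do the work, as an engineer would, in place of code of your own. Each camera call takes 0.05 s, during which the arm holds its last target. There are 200 camera calls.

## Working session

There is one attempt and no reset: what is moved stays moved. The work goes in short steps, Python scripts to look and compute and a tool call to move; the robot and the scene stay as the last step left them, time stands still between calls to the robot, and variables do not carry over. Pictures are saved under pics/ and viewed, about 8 in all and at most 12, crops included, and the job is handed in when it is done.

Besides the shell and the picture viewer there is one more tool, called in YAML: its name, and indented under it one key for each argument. step_arm: Moves the arm, as the interface text tells. Its arguments: {"type":"object","properties":{"steps":{"type":"array"},"gripper":{"type":"number"},"force":{"type":"number"}},"required":["steps"]}

```bash
mkdir -p pics; ls; cat > h.py <<'E'
from workcell import *
import numpy as np, cv2
def ray(c,u,v,z):
    K=c["camera_matrix"];V=c["view"];R=V[:3,:3];t=V[:3,3];o=-R.T@t
    d=np.linalg.inv(K)@np.array([u,v,1.]);d=R.T@np.array([d[0],-d[1],-d[2]])
    return o+d*(z-o[2])/d[2]
def proj(c,p):
    q=c["view"][:3,:3]@np.array(p)+c["view"][:3,3];q=c["camera_matrix"]@np.array([q[0],-q[1],-q[2]]);return q[:2]/q[2]
E
python3 - <<'E'
from h import *
print(get_state())
for n in("top","scene"):
    c=capture(n);cv2.imwrite(f"pics/{n}0.png",c["color"]);print(n,c["view"].round(3).tolist(),c["camera_matrix"].tolist(),[k for k in c])
    for q in("vase","bowl","bay","gate_left","gate_right"):
        for d in silhouettes(n,q):print(q,round(d["confidence"],2),np.round(d["rect"]),ray(c,d["rect"][0],d["rect"][1],.02).round(3))
E
```

```text
pics
{'clock': 0.0, 'qpos': array([-1.26350678e+00,  2.07453533e-01,  1.54290347e+00,  1.32344418e-05,
        1.39348125e+00, -1.50509889e-01]), 'dq': array([ 3.33138938e-05,  3.05458079e-03, -1.00619714e-03, -2.13777483e-05,
        6.56403527e-05,  7.72854962e-04]), 'joint_torque': array([ 1.38948479e-03, -3.70876586e+01, -2.81417048e+01,  7.00507080e-02,
        3.61201947e-02, -1.81172668e-04]), 'tool_pos': array([ 0.25388507, -0.51504161,  0.2042957 ]), 'orientation': array([[ 8.97028420e-01,  4.41972362e-01, -6.66825249e-04],
       [ 4.41972727e-01, -8.97025925e-01,  2.14435353e-03],
       [ 3.49585462e-04, -2.21826464e-03, -9.99997479e-01]]), 'contact_force': array([ 0.26558005, -1.04991726, -0.13856525]), 'ft_torque': array([-0.03501277,  0.01371719,  0.05116078]), 'gripper_width': 0.09409009129825661}
top [[-0.027, -1.0, -0.005, -0.169], [0.979, -0.027, 0.2, -0.488], [-0.2, 0.0, 0.98, -0.732], [0.0, 0.0, 0.0, 1.0]] [[402.92634091722084, 0.0, 316.10430345177303], [0.0, 402.92634091722084, 198.93720933590006], [0.0, 0.0, 1.0]] ['color', 'camera_matrix', 'view']
vase 0.98 [3
[... 551 characters left out ...]
0.882, 0.471, -0.001, 0.52], [-0.368, -0.688, 0.626, 0.038], [0.294, 0.553, 0.78, -0.86], [0.0, 0.0, 0.0, 1.0]] [[398.7638572660785, 0.0, 314.1696570005913], [0.0, 398.7638572660785, 199.52883340672358], [0.0, 0.0, 1.0]] ['color', 'camera_matrix', 'view']
vase 0.94 [250. 171.  54.  53.] [ 0.572 -0.323  0.02 ]
vase 0.9 [370. 148.  50.  48.] [ 0.307 -0.261  0.02 ]
vase 0.6 [380. 204.  46.  51.] [ 0.379 -0.116  0.02 ]
vase 0.59 [311. 213.  52.  51.] [ 0.51  -0.162  0.02 ]
bowl 0.91 [252. 235.  46.  53.] [ 0.632 -0.169  0.02 ]
bay 0.93 [320. 314. 203. 172.] [0.593 0.028 0.02 ]
gate_left 0.78 [322. 245.  54.  24.] [ 0.526 -0.088  0.02 ]
gate_right 0.86 [256. 260.  59.  28.] [ 0.647 -0.115  0.02 ]
```

View pictures.

```bash
python3 - <<'E'
import cv2,numpy as np
a=cv2.imread("pics/top0.png")[80:340,120:440];b=cv2.imread("pics/scene0.png")[110:400,200:440]
cv2.imwrite("pics/a.png",cv2.resize(a,None,fx=2.4,fy=2.2,interpolation=2)[:600])
cv2.imwrite("pics/b.png",cv2.resize(b,None,fx=2,fy=2,interpolation=2)[:600])
E
```

```text
(no output)
```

View pics/a.png

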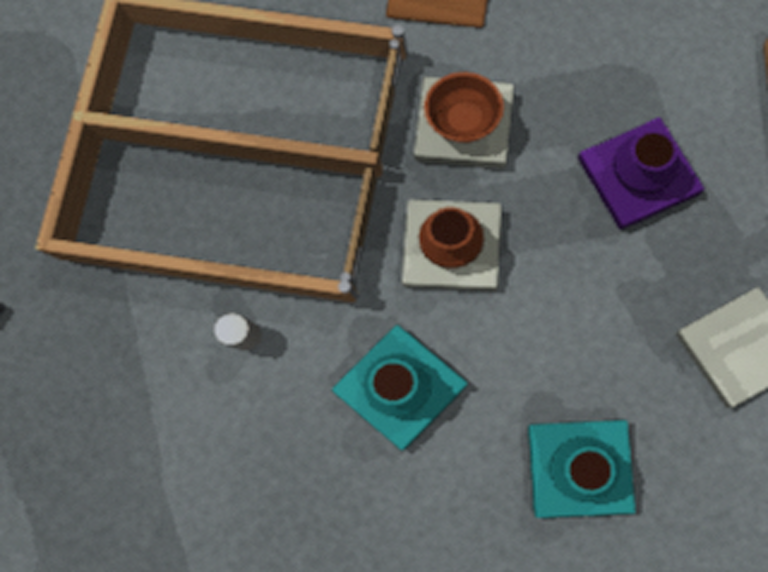

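View pics/b.png

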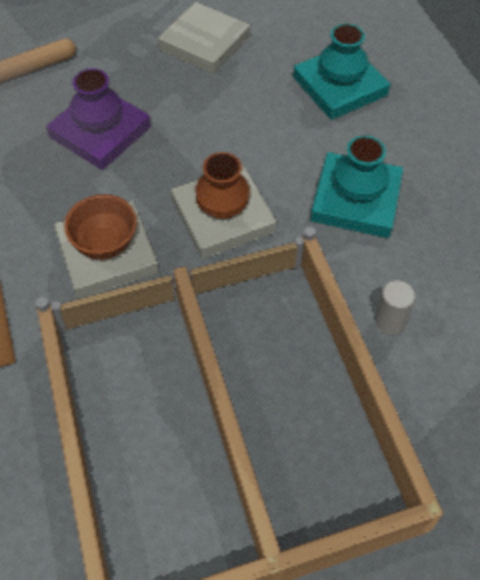

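```bash
python3 - <<'E'
from h import *
c=capture("top")
# rectify onto z=.045 : world x .35...75 (up), y .30..-.25 ; 1.3 px/mm
def rect(z,x0,x1,y0,y1,s):
    w=[(x1,y0),(x1,y1),(x0,y1),(x0,y0)]
    src=np.float32([proj(c,(x,y,z)) for x,y in w]);W,H=int((y0-y1)*s),int((x1-x0)*s)
    M=cv2.getPerspectiveTransform(src,np.float32([(0,0),(W,0),(W,H),(0,H)]))
    return cv2.warpPerspective(c["color"],M,(W,H),flags=2)
im=rect(.045,.42,.76,.24,-.26,1600)
for i in range(0,10):cv2.putText(im,str(240-50*i),(80*i,8),0,.3,(255,255,255));cv2.line(im,(80*i,10),(80*i,16),(255,255,255))
for i in range(0,7):cv2.putText(im,str(760-50*i),(776,80*i+8),0,.3,(255,255,255))
cv2.imwrite("pics/r45.png",im)
for n in("top","scene"):
    cc=capture(n);col=cc["color"]
    for q in("vase","bowl"):
        for d in silhouettes(n,q):
            u,v=d["rect"][:2];p=ray(cc,u,v,.02)
            if abs(p[1]+.17)>.03 or p[0]<.45: continue
            m=d["pixels"].astype(np.uint8);pts=cv2.findNonZero(m)[:,0]
            hsv=cv2.cvtColor(col,cv2.COLOR_BGR2HSV);k=(m>0)&(hsv[...,1]<60)&(hsv[...,2]>105)
            P=np.array([ray(cc,x,y,.02)[:2] for y,x in zip(*np.nonzero(k))],np.float32)
            print(n,q,round(d["confidence"],2),len(P),cv2.minAreaRect(P*1000))
E
```

```text
top vase 0.92 804 ((507.8856201171875, -165.5058135986328), (80.22238159179688, 80.85404968261719), 85.60753631591797)
top bowl 0.88 371 ((631.5377807617188, -179.44606018066406), (79.48809814453125, 86.58393859863281), 82.60137939453125)
scene vase 0.84 864 ((509.0696105957031, -165.8456268310547), (104.71107482910156, 80.4500961303711), 85.63311767578125)
scene bowl 0.74 811 ((627.6663208007812, -181.14837646484375), (110.55191040039062, 80.95744323730469), 83.44207763671875)
```

View pics/r45.png

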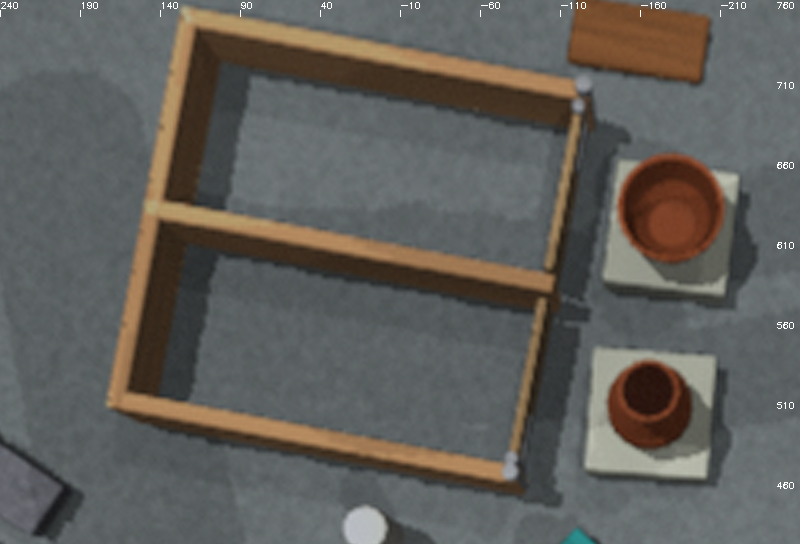

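Candidates (top image): terracotta vase on white bat (312,191); turquoise (287,256) and (363,293); purple (388,157); blank white board at the right; bowl (313,135). I choose the terracotta one, in front of gate_left. The pictures confirm it, and the bat comes out 80 x 80 mm. Next I turn the jaws to the bat's yaw and go above it.

step_arm:
  steps:
    - {"roll":0.1335}
    - {"roll":0.1335}
    - {"roll":0.1335}
    - {"roll":0.1335}
    - {"tx":19,"ty":-31}
    - {"tx":19,"ty":-31}
    - {"tx":19,"ty":-31}
    - {"tx":19,"ty":-31}
  gripper: -0.5

```text
invalid input
```

step_arm:
  steps:
    - {"tx":19,"ty":-31}
    - {"tx":19,"ty":-31}
    - {"tx":19,"ty":-31}
    - {"tx":19,"ty":-31}
    - {"tx":19,"ty":-31}
    - {"tx":19,"ty":-31}
    - {"tx":19,"ty":-31}
    - {"tx":19,"ty":-31}

```text
invalid input
```

```bash
python3 - <<'E'
from h import *
c=capture("wrist");s=get_state();R=s["orientation"]
print(s["clock"],s["tool_pos"],R.round(3).tolist(),s["gripper_width"],s["qpos"].round(2))
for d in silhouettes("wrist","vase"):
    print(d["confidence"],np.round(d["rect"]))
    m=d["pixels"];hsv=cv2.cvtColor(c["color"],cv2.COLOR_BGR2HSV);k=m&(hsv[...,1]<60)&(hsv[...,2]>105)
    P=np.array([ray(c,x,y,.02)[:2] for y,x in zip(*np.nonzero(k))],np.float32)
    if len(P)>50: r=cv2.minAreaRect(P*1000);print(r)
im=c["color"].copy()
for p in [(.508,-.1655,.02),(.508,-.1655,.078)]: cv2.circle(im,tuple(int(t) for t in proj(c,p)),3,(0,255,0),-1)
cv2.imwrite("pics/w1.png",im)
E
```

```text
1.0 [ 0.25412193 -0.51581307  0.20545399] [[0.897, 0.442, 0.0], [0.442, -0.897, 0.0], [0.0, 0.0, -1.0]] 0.09438269434660648 [-1.26  0.21  1.54  0.    1.39 -0.15]
0.74 [105.  42. 125.  81.]
```

View pics/w1.png

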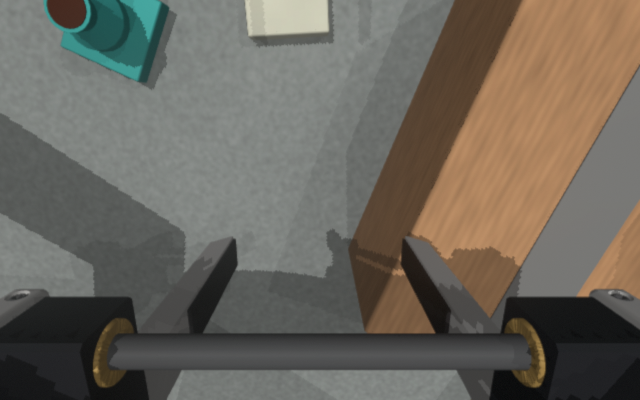

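step_arm:
  steps:
    - {"tx":32,"ty":-17,"tz":0,"roll":0}
    - {"tx":32,"ty":-17,"tz":0,"roll":0}
    - {"tx":32,"ty":-17,"tz":0,"roll":0}
    - {"tx":32,"ty":-17,"tz":0,"roll":0}
    - {"tx":32,"ty":-17,"tz":0,"roll":0}
    - {"tx":32,"ty":-17,"tz":0,"roll":0}
  gripper: -0.5

```text
clock: 1.65
tool_pos: [0.382, -0.3383, 0.2056]
orientation: [[0.897, 0.442, 0.0], [0.442, -0.897, -0.0], [0.0, 0.001, -1.0]]
contact_force: [0.5, -0.1, -1.2]
gripper_width: 0.0706
```

step_arm:
  steps:
    - {"tx":32,"ty":-17,"tz":0,"roll":0}
    - {"tx":32,"ty":-17,"tz":0,"roll":0}
    - {"tx":32,"ty":-17,"tz":0,"roll":0}
    - {"tx":32,"ty":-16,"tz":0,"roll":0.1335}
    - {"tx":0,"ty":0,"tz":0,"roll":0.1335}
    - {"tx":0,"ty":0,"tz":0,"roll":0.1335}
    - {"tx":0,"ty":0,"tz":0,"roll":0.1335}
    - {"tx":0,"ty":0,"tz":0,"roll":0}

```text
clock: 2.45
tool_pos: [0.4666, -0.2226, 0.2055]
orientation: [[0.997, -0.075, 0.0], [-0.075, -0.997, -0.0], [0.0, 0.0, -1.0]]
contact_force: [-0.3, -0.2, 0.4]
gripper_width: 0.0706
```

```bash
python3 - <<'E'
from h import *
c=capture("wrist");s=get_state();R=s["orientation"]
print(s["clock"],s["tool_pos"],R.round(3).tolist(),s["gripper_width"],s["qpos"].round(2))
for d in silhouettes("wrist","vase"):
    print(d["confidence"],np.round(d["rect"]))
    m=d["pixels"];hsv=cv2.cvtColor(c["color"],cv2.COLOR_BGR2HSV);k=m&(hsv[...,1]<60)&(hsv[...,2]>105)
    P=np.array([ray(c,x,y,.02)[:2] for y,x in zip(*np.nonzero(k))],np.float32)
    if len(P)>50: r=cv2.minAreaRect(P*1000);print(r)
im=c["color"].copy()
for p in [(.508,-.1655,.02),(.508,-.1655,.078)]: cv2.circle(im,tuple(int(t) for t in proj(c,p)),3,(0,255,0),-1)
cv2.imwrite("pics/w2.png",im)
E
```

```text
2.5 [ 0.46651432 -0.2227197   0.2055049 ] [[0.997, -0.073, 0.0], [-0.073, -0.997, -0.0], [0.0, 0.0, -1.0]] 0.0705326067804294 [-0.61  0.08  1.68  0.    1.38  1.03]
0.89 [415.  68. 106. 114.]
0.85 [240. 255.  91.  87.]
0.61 [262. 146.  78.  73.]
((510.3698425292969, -166.40618896484375), (79.53861999511719, 77.97135925292969), 85.62962341308594)
```

View pics/w2.png

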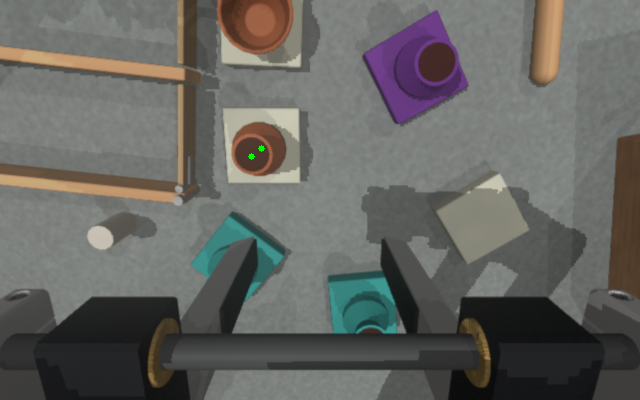

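step_arm:
  steps:
    - {"tx":19,"ty":-30,"tz":0,"roll":0}
    - {"tx":19,"ty":-30,"tz":0,"roll":0}
    - {"tx":0,"ty":0,"tz":30,"roll":0}
    - {"tx":0,"ty":0,"tz":30,"roll":0}
    - {"tx":0,"ty":0,"tz":30,"roll":0}
    - {"tx":0,"ty":0,"tz":0,"roll":0}

```text
clock: 3.15
tool_pos: [0.5052, -0.164, 0.1109]
orientation: [[0.997, -0.074, -0.009], [-0.074, -0.997, 0.005], [-0.009, -0.004, -1.0]]
contact_force: [-0.3, 0.4, 0.2]
gripper_width: 0.0703
```

```bash
python3 - <<'E'
from h import *
c=capture("wrist");s=get_state()
print(s["clock"],s["tool_pos"],s["contact_force"])
cv2.imwrite("pics/w3.png",c["color"])
E
```

```text
3.2 [ 0.50705111 -0.16497743  0.11347271] [ 0.26175    -0.1459936   0.10647832]
```

View pics/w3.png

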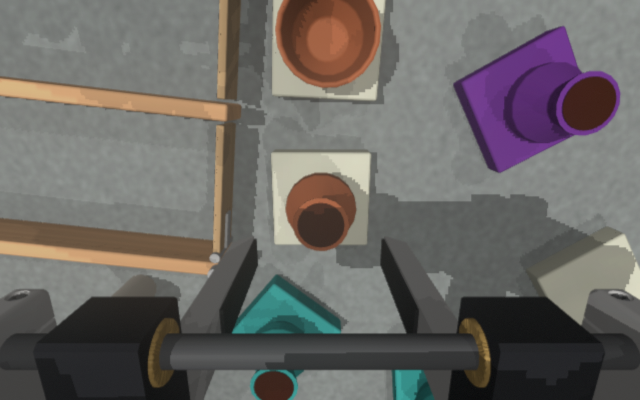

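The vase's mouth (321,225) lies midway between the finger tips (257 and 381). I go down to 27 mm tip height and close gently.

step_arm:
  steps:
    - {"tx":1.5,"ty":0,"tz":28,"roll":0}
    - {"tx":0,"ty":0,"tz":28,"roll":0}
    - {"tx":0,"ty":0,"tz":22,"roll":0}
    - {"tx":0,"ty":0,"tz":9,"roll":0}
    - {"tx":0,"ty":0,"tz":0,"roll":0}
    - {"tx":0,"ty":0,"tz":0,"roll":0}

```text
clock: 3.8
tool_pos: [0.5119, -0.1668, 0.0302]
orientation: [[0.997, -0.076, 0.003], [-0.076, -0.997, -0.001], [0.003, 0.001, -1.0]]
contact_force: [-0.1, -0.4, 0.0]
gripper_width: 0.0707
```

step_arm:
  steps:
    - {"tx":0,"ty":0,"tz":0,"roll":0}
    - {"tx":0,"ty":0,"tz":0,"roll":0}
    - {"tx":0,"ty":0,"tz":0,"roll":0}
    - {"tx":0,"ty":0,"tz":0,"roll":0}
    - {"tx":0,"ty":0,"tz":0,"roll":0}
    - {"tx":0,"ty":0,"tz":0,"roll":0}
  gripper: 0.2
  force: 10

```text
clock: 4.4
tool_pos: [0.5114, -0.166, 0.0297]
orientation: [[0.997, -0.076, 0.002], [-0.076, -0.997, -0.0], [0.002, 0.0, -1.0]]
contact_force: [-0.1, 2.0, 6.3]
gripper_width: 0.0537
```

The opening is 53.7 mm, which fits the belly. I turn the bat in line with the lane (about 5.9°) and start sliding (lane direction = -ty).

step_arm:
  steps:
    - {"tx":0,"ty":0,"tz":0,"roll":0.034}
    - {"tx":0,"ty":0,"tz":0,"roll":0.034}
    - {"tx":0,"ty":0,"tz":0,"roll":0.034}
    - {"tx":0,"ty":-5,"tz":0,"roll":0}
    - {"tx":0,"ty":-10,"tz":0,"roll":0}
    - {"tx":0,"ty":-5,"tz":0,"roll":0}
    - {"tx":0,"ty":0,"tz":0,"roll":0}

```text
clock: 5.1
tool_pos: [0.5153, -0.1473, 0.0297]
orientation: [[0.984, -0.176, 0.003], [-0.176, -0.984, -0.003], [0.003, 0.002, -1.0]]
contact_force: [-0.3, -3.7, 4.4]
gripper_width: 0.0536
```

```bash
cat > look.py <<'E'
from h import *
import sys
s=get_state();print(s["clock"],s["tool_pos"].round(4),s["contact_force"].round(1),s["gripper_width"])
p=s["tool_pos"][:2]-[.584,-.102];print("bay",p@[.179,.984],p@[-.984,.179])
ims=[]
for n in("top","scene"):
    c=capture(n);im=c["color"].copy();o=np.array([.584,-.102]);bx=np.array([.179,.984]);by=np.array([-.984,.179])
    for a in(0,.12,.25):
        for b in(.006,.116):
            q=o+a*bx+b*by;u,v=proj(c,(*q,.045));cv2.circle(im,(int(u),int(v)),1,(0,255,0),-1)
    ims.append(cv2.resize(im[60:260,130:350] if n=="top" else im[160:400,210:430],(400,400),interpolation=2))
cv2.imwrite(f"pics/{sys.argv[1]}.png",np.hstack(ims))
E
python3 look.py l1
```

```text
5.1 [ 0.5153 -0.1473  0.0297] [-0.3 -3.7  4.4] 0.053630912053410314
bay -0.056875730619671425 0.059461373319991115
```

View pics/l1.png

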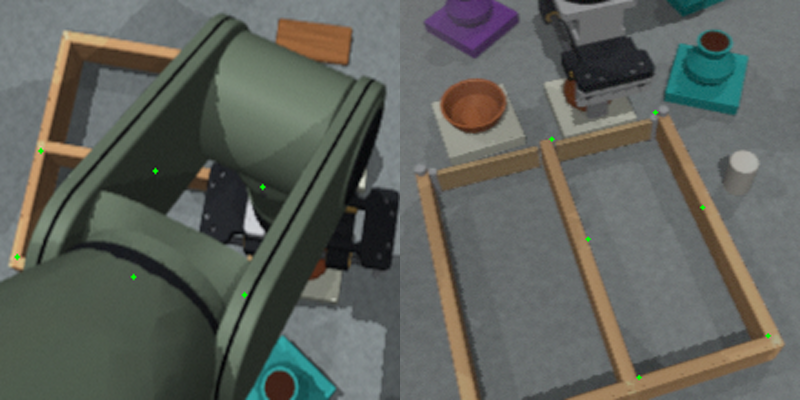

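The bay model fits the picture and the bat is square to its gate. I push on.

step_arm:
  steps:
    - {"tx":0,"ty":-10,"tz":0,"roll":0}
    - {"tx":0,"ty":-10,"tz":0,"roll":0}
    - {"tx":0,"ty":-10,"tz":0,"roll":0}
    - {"tx":0,"ty":-10,"tz":0,"roll":0}
    - {"tx":0,"ty":-10,"tz":0,"roll":0}
    - {"tx":0,"ty":-10,"tz":0,"roll":0}
    - {"tx":0,"ty":-10,"tz":0,"roll":0}
    - {"tx":0,"ty":0,"tz":0,"roll":0}

```text
clock: 6.0
tool_pos: [0.5283, -0.0775, 0.0296]
orientation: [[0.984, -0.176, 0.004], [-0.176, -0.984, -0.002], [0.004, 0.001, -1.0]]
contact_force: [0.9, -1.7, 4.8]
gripper_width: 0.0533
```

```bash
python3 look.py l2
```

```text
6.0 [ 0.5283 -0.0775  0.0296] [ 0.9 -1.7  4.8] 0.05331211540008279
bay 0.014110045310405325 0.0591486843243221
```

View pics/l2.png

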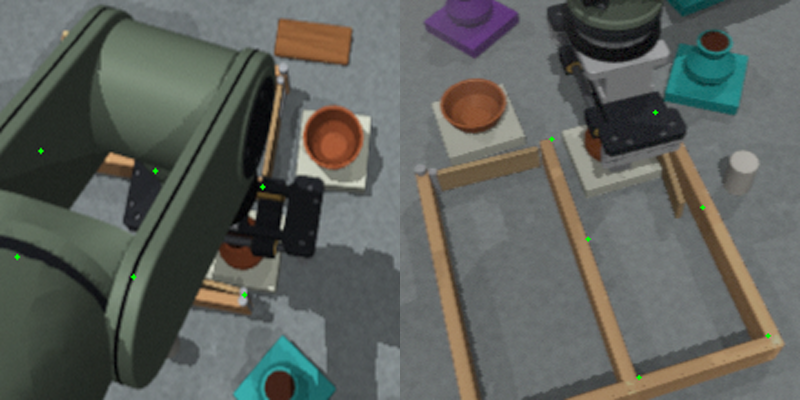

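The bat is in the gateway and the leaf is swung open along the outer wall. I go on to about x = 170 mm.

step_arm:
  steps:
    - {"tx":0,"ty":-10,"tz":0,"roll":0}
    - {"tx":0,"ty":-10,"tz":0,"roll":0}
    - {"tx":0,"ty":-10,"tz":0,"roll":0}
    - {"tx":0,"ty":-10,"tz":0,"roll":0}
    - {"tx":0,"ty":-10,"tz":0,"roll":0}
    - {"tx":0,"ty":-10,"tz":0,"roll":0}
    - {"tx":0,"ty":-10,"tz":0,"roll":0}
    - {"tx":0,"ty":-10,"tz":0,"roll":0}

```text
clock: 6.9
tool_pos: [0.5415, -0.0008, 0.0296]
orientation: [[0.984, -0.177, 0.002], [-0.177, -0.984, -0.004], [0.002, 0.004, -1.0]]
contact_force: [-0.8, -7.7, 7.5]
gripper_width: 0.0532
```

step_arm:
  steps:
    - {"tx":0,"ty":-10,"tz":0,"roll":0}
    - {"tx":0,"ty":-10,"tz":0,"roll":0}
    - {"tx":0,"ty":-10,"tz":0,"roll":0}
    - {"tx":0,"ty":-10,"tz":0,"roll":0}
    - {"tx":0,"ty":-10,"tz":0,"roll":0}
    - {"tx":0,"ty":-10,"tz":0,"roll":0}
    - {"tx":0,"ty":-10,"tz":0,"roll":0}
    - {"tx":0,"ty":-10,"tz":0,"roll":0}

```text
clock: 7.7
tool_pos: [0.5552, 0.0778, 0.0295]
orientation: [[0.984, -0.177, 0.0], [-0.177, -0.984, -0.004], [0.001, 0.004, -1.0]]
contact_force: [-0.8, -8.4, 9.1]
gripper_width: 0.0535
```

step_arm:
  steps:
    - {"tx":0,"ty":0,"tz":0,"roll":0}
    - {"tx":0,"ty":0,"tz":0,"roll":0}
    - {"tx":0,"ty":0,"tz":0,"roll":0}
    - {"tx":0,"ty":0,"tz":0,"roll":0}
    - {"tx":0,"ty":0,"tz":0,"roll":0}
    - {"tx":0,"ty":0,"tz":0,"roll":0}

```text
clock: 8.3
tool_pos: [0.5554, 0.0795, 0.0295]
orientation: [[0.984, -0.177, 0.001], [-0.177, -0.984, -0.001], [0.001, 0.0, -1.0]]
contact_force: [-1.0, -3.0, 7.8]
gripper_width: 0.0532
```

```bash
python3 look.py l3
```

```text
8.3 [0.5554 0.0795 0.0295] [-1.  -3.   7.8] 0.053194639147465014
bay 0.17346177784232195 0.0605840602648268
```

View pics/l3.png

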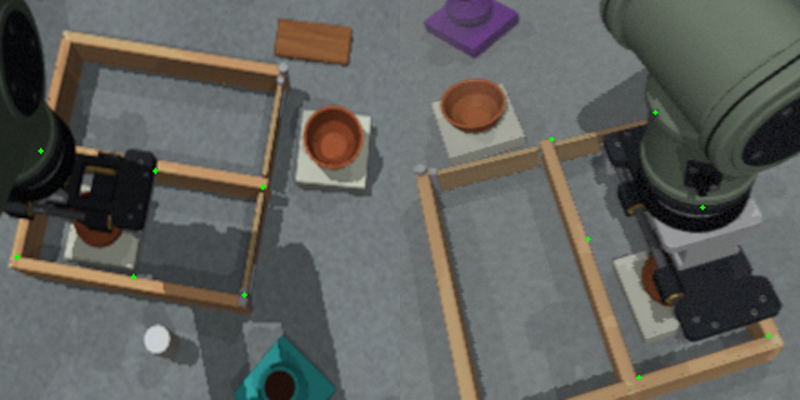

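The gate has shut behind the bat (top view, leaf from (263,187) to (245,295)). I open partly, then rise straight up.

step_arm:
  steps:
    - {"tx":0,"ty":0,"tz":0,"roll":0}
    - {"tx":0,"ty":0,"tz":0,"roll":0}
    - {"tx":0,"ty":0,"tz":0,"roll":0}
    - {"tx":0,"ty":0,"tz":0,"roll":0}
    - {"tx":0,"ty":0,"tz":0,"roll":0}
  gripper: -0.5

```text
clock: 8.9
tool_pos: [0.5542, 0.0802, 0.028]
orientation: [[0.984, -0.177, -0.001], [-0.177, -0.984, 0.0], [-0.001, 0.0, -1.0]]
contact_force: [0.7, 0.0, 0.8]
gripper_width: 0.0703
```

step_arm:
  steps:
    - {"tx":0,"ty":0,"tz":-8,"roll":0}
    - {"tx":0,"ty":0,"tz":-15,"roll":0}
    - {"tx":0,"ty":0,"tz":-25,"roll":0}
    - {"tx":0,"ty":0,"tz":-30,"roll":0}
    - {"tx":0,"ty":0,"tz":-30,"roll":0}
    - {"tx":0,"ty":0,"tz":-30,"roll":0}
    - {"tx":0,"ty":0,"tz":-20,"roll":0}
    - {"tx":0,"ty":0,"tz":0,"roll":0}

```text
clock: 9.7
tool_pos: [0.558, 0.0801, 0.1921]
orientation: [[0.984, -0.177, 0.01], [-0.177, -0.984, -0.0], [0.01, -0.002, -1.0]]
contact_force: [0.6, -0.8, -0.3]
gripper_width: 0.0706
```

```bash
python3 look.py l4; python3 - <<'E'
from h import *
for n in("wrist","scene"):
    c=capture(n)
    for q in("vase","gate_left","gate_right","bowl"):
        for d in silhouettes(n,q)[:4]:
            print(n,q,round(d["confidence"],2),ray(c,*d["rect"][:2],.02).round(3))
cv2.imwrite("pics/w4.png",capture("wrist")["color"])
E
```

```text
9.7 [0.558  0.0801 0.1921] [ 0.6 -0.8 -0.3] 0.07064609869349632
bay 0.17457139117396114 0.05822392542309564
wrist vase 0.95 [ 0.412 -0.121  0.02 ]
wrist vase 0.81 [0.558 0.079 0.02 ]
wrist gate_left 0.8 [ 0.525 -0.092  0.02 ]
wrist gate_right 0.61 [ 0.648 -0.115  0.02 ]
wrist bowl 0.79 [ 0.628 -0.184  0.02 ]
scene vase 0.93 [0.554 0.088 0.02 ]
scene vase 0.68 [ 0.57  -0.325  0.02 ]
scene vase 0.47 [ 0.344 -0.281  0.02 ]
scene gate_left 0.89 [ 0.525 -0.088  0.02 ]
scene gate_right 0.68 [ 0.646 -0.113  0.02 ]
scene bowl 0.88 [ 0.631 -0.177  0.02 ]
```

View pics/l4.png

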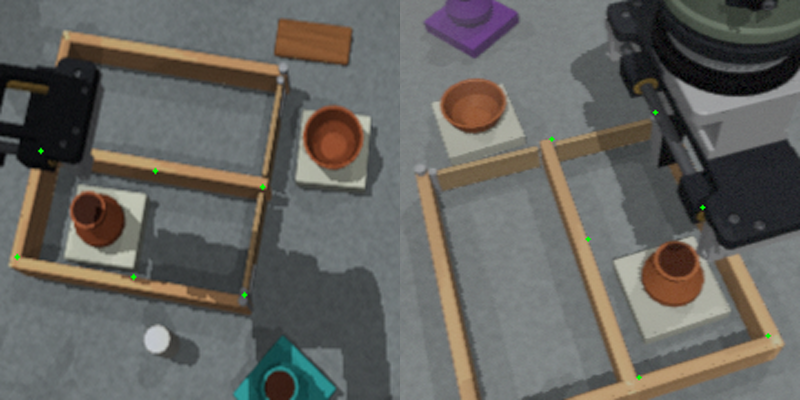

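View pics/w4.png

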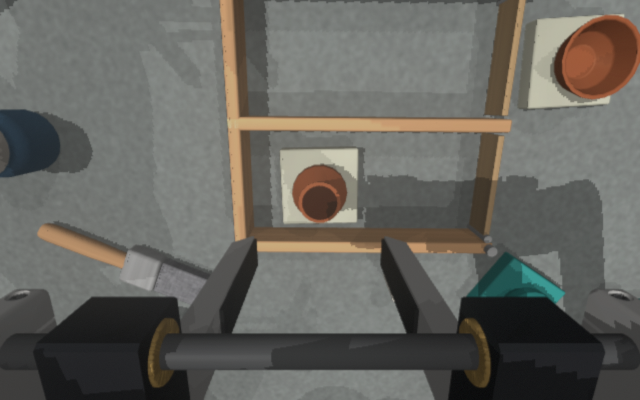

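The vase stands upright inside the bay, both gates look shut, the bowl is in place and the robot is clear. I hand in.

```bash
python3 -c "
from workcell import *
print(close_job())"
```

```text
the job is handed in; nothing more can be done
None
```

The vase is in the left lane of the drying bay with its gate shut behind it, and I handed the job in at about 10 s of the 40 s allowed. The hand-in reported no verdict.

I gripped the terracotta vase lightly (10 N) round the belly and turned its bat about 6° to square it with the lane. I then slid it flat through gate_left to about 173 mm past the gate plane, 60 mm left of the dividing wall. After that I opened the gripper partly and rose straight up.

**Last checks:**
- **Vase:** it stands upright between the walls. The wrist view put it at (0.558, 0.079) and the scene view at (0.554, 0.088), a difference of about 9 mm; both are well inside the bay.
- **Gates:** both look shut in the top and wrist pictures, but I judged the angle by eye.
- **Bowl:** the last readings are within about 6 mm of the first ones, so it stayed where it was.
- **Robot:** it is clear of everything, with about zero contact force.

**Hiccups:**
- My first two move calls were refused as invalid before anything moved, because the rows left out some values.
- The vase started about 76 mm from the gate by my measurement, against the "about 65 mm" given. This made no difference.

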